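# Index the end cover to its next station on the rotary table

## Robot

A 7-joint arm with a two-finger parallel gripper is mounted at the origin on the work surface. World frame = base frame: x ahead of the robot, y to its left, z up, the work surface at z = 0. Lengths are in m, angles in degrees, forces in N, time in s.
With the tool pointing down it reaches from about 0.35 to 0.9 m from the base axis. Payload 7.2 kg.
Tool frame: the origin (TCP) lies on the centre line of the jaws, within the pads' length; the fingertips stand 25 mm ahead of it and the grasp point (between the pads) lies 6 mm ahead of it; z points along the fingers, y is the line along which they close (so a half turn about z gives the same grasp; the last joint's range is limited). The gripper opens to 88 mm and grips with 3 to 60 N. Pads are 20 mm wide; open, the fingers measure 115 mm over their backs; the gripper's body (75 mm by 178 mm) begins 61 mm behind the grasp point.
Start: joints at [68.801, 23.554, -0.728, 91.456, 0.321, 64.991, -4.71], TCP at [0.186, -0.597, 0.248] pointing down, gripper open.
Joint ranges: [-169.25, 169.25], [-16.82, 113.86], [-84.01, 82.57], [7.8, 145.47], [-59.2, 239.2], [7.22, 106.19], [-163.78, 163.78]. Speed limits (degrees/s): [136.94, 136.94, 172.46, 172.46, 180, 180, 180].

## Interface

Orientations are given as [roll, pitch, yaw] about the fixed x, y, z axes, in that order (R = Rz(yaw) Ry(pitch) Rx(roll)).
In Python, from station import get_obs, grab_frame, calibration, sign_off gives the robot as it stands. The module is installed in compiled form; this text tells all that it offers.
- The arm moves only by the shell command python3 -m handwheel 'ROWS' [OPENING] [FORCE]. ROWS is JSON, a list of rows, each an object with "translation": the shift along the world's x, y, z as a fraction of full scale, a list of three; "turn": the turn, a rotation vector about the world's x, y, z as a fraction of full scale, a list of three. A call has 1 to 12 rows; each row is the pose to reach, as a shift and turn from the pose commanded when the call began, turning the shorter way round; what a row does not reach only later rows make up. Full scale, the value 1, is 0.8 m for a shift and pi rad for a turn. A row lasts 1/10 s, in which the tool goes at most 50 mm and 8.59 degrees, less where a joint would pass 70% of its speed; a pose out of reach is approached as far as the arm can. A call with a number of a shift or a turn outside -1 to 1 is refused whole. A call with a gripper value outside its range is refused whole. OPENING is the opening, from 0 (shut) to 1 (fully open), set as the call begins (- or left out, the last holds). The fingers move at their own pace and stop on an object; FORCE is the grip in N (left out, the last holds). Time passes only in rows, so rows that repeat a pose let the fingers close. It gives the time, the measured TCP pose, the force, the opening and the grip force at its end, in the units of the state.
- get_obs(): the state, without advancing time (a new reading comes with each control period).
- grab_frame(name): name is "scene" or "top" or "wrist"; returns (picture, depth): 400x640x3 uint8, blue, green, red; 400x640 float32, m along the optical axis (not along the pixel's ray), 0 where there is no reading.
- calibration(name): a dict with "fov_y" (degrees; the focal length in pixels is half the picture's height over the tangent of half this angle, whatever the lens; pixels are square), "cx", "cy" (the principal point, pixels), "R" (3x3) and "t" (3): a world point X has camera coordinates R X + t. Camera axes: x right, y down, z forward; pixel columns grow to the right and rows downward; lengths in m; the calibration is good to about 2 mm. A picture is of the moment at which its call begins: read the wrist's pose just before it. calibration takes no time and is no camera call; for the wrist camera it gives the pose at the moment of the call.
- sign_off(): hands the job in; it is judged then, once.
The state is a dict: "clock": time; "q": joint angles; "qvel": joint speeds; "effort": joint torques, N m; "tcp_pos": TCP position; "orientation": TCP orientation; "force": force on the tool from outside, world axes, zero at the start; "wrist_torque": the same for the moment, N m; "grip_width": finger opening in m; "finger_force": force on a finger pad.
Only numpy, scipy, OpenCV 4.12 (cv2) and the standard library are available. Lean on these libraries where they do the work, as an engineer would, in place of code of your own. Each camera call takes 0.05 s, during which the arm holds its last target. There are 200 camera calls.

## Task

The end cover on the index table is being gauged station by station. With your fingertips press the red indexing plunger in, swing the table one hole on, the way the yellow arrow points (anticlockwise seen from above), and let the plunger spring back up so that it locks in that next hole. Do not go past that hole or turn the other way, and pick up and shift nothing: the cover just rides round on the table, and the bearing, tin and spanner stay where they lie.

Things in the scene. Friction and masses are not known exactly. Their poses are not given: they have to be found in the camera images.
- index_base: Index table bolted to the bench: dark green cast base 336 mm across, four low lugs out to 205 mm from the axis. Origin on the bench in the axis of rotation, z up. Its steel index ring (radius 85 to 164 mm, 8 mm thick, top 63 mm above the bench) has twelve 17 mm holes 30 degrees apart on a pitch radius of 130 mm, joined by a narrow slot. The plunger starts in the hole on the base's -x axis.
- hole_next (a point): Centre of the next hole, at the top of the index ring, 63 mm above the bench, 130 mm from the axis, 30 degrees anticlockwise (seen from above) from the starting hole. With the table locked there the plunger's axis stands over this point to within about 2 mm. Fixed on the base.
- turntable (a joint): Rotation of the turntable (steel disc 200 mm across, top 85 mm above the bench) in rad: 0 in the first hole (within the play), growing anticlockwise seen from above, 0.524 in the next hole. It stays where it is left between holes; about 3 N of sideways push at the plunger turns it. A fingertip can slip on the smooth cap, so the table may lag behind it until a cheek is reached.
- plunger (a joint): How far the plunger is pressed down, m: 0 up (locked), 0.012 fully in; spring 4 N at the top, 8.5 N fully in. Up, its shoulder fills the hole and locks the table (1.5 mm play each way). Pressed over 8 mm it is below the ring and the table is free. Let go 15 mm or more from a hole, it rides under the ring at 0.008 and the table still turns; at the next hole it jumps up by itself and locks.
- plunger_top (a point): Middle of the flat top of the plunger's red round cap, 28 mm across, 8 mm thick. It moves with the plunger and the table: 99 mm above the bench when the plunger is up, 87 mm when fully pressed.
- cheeks (a point): Point on the grey arm below the plunger, 130 mm from the axis, 77 mm above the bench, moving with the table. The arm (66 mm wide, 12 mm thick) reaches out to 168 mm. Either side of the plunger stands a guard cheek, 36 mm long radially, 8 mm thick, top 117 mm above the bench; 50 mm free between them, plunger in the middle, open radially. A fingertip between them can push a cheek to swing the table.
- end_cover: Loose aluminium motor end cover lying face down over the turntable's low centre spigot: 140 mm across (176 mm over its four low ears), rim 33 mm high, with a 52 mm boss to 50 mm in the middle. Origin at the centre of its underside, 85 mm above the bench. 0.8 kg, rides round with the table.
- gauge_dial (a point): Middle of a dial gauge's 58 mm dial, which hangs over the end cover's rim 56 mm from the axis, 186 mm above the bench, top at 215 mm; its upright post (16 mm) stands on the base in the same direction, 195 mm from the axis. On the side away from the plunger. Fixed; no need to go near.
- bearing: Loose steel bearing ring lying flat on the bench, 62 mm across, 16 mm high, origin at the centre of its underside. Bystander.
- grease_tin: Loose blue grease tin with a black lid standing on the bench, 68 mm across, 75 mm high, origin at the centre of its underside. Bystander.
- spanner: Loose steel spanner 190 mm long lying on the bench along its own x axis, origin on its underside. Bystander.

How it is judged:
By the outcome, as a careful person would: the job done as asked, in the order asked, and still so for the second after the job is handed in, with the robot touching nothing.
It also fails if it takes over 35 s, if anything falls off the work surface, if the arm or the gripper's body presses on something with over 40 N, if the wrist force passes 120 N, or if a joint passes its speed limit or range.

## Working session

There is one attempt and no reset: what is moved stays moved. The work goes in short steps, Python scripts to look and compute and a shell command to move; the robot and the scene stay as the last step left them, time stands still between calls to the robot, and variables do not carry over. Pictures are saved under pics/ and viewed, at most 10 in all, crops included, and the job is handed in when it is done.

```bash
mkdir -p pics
cat > h.py <<'E'
import numpy as np, cv2
from station import *
def snap(n,tag):
    c=calibration(n); im,d=grab_frame(n); cv2.imwrite(f'pics/{tag}.png',im); np.savez(f'pics/{tag}.npz',im=im,d=d,**{k:np.array(v) for k,v in c.items()})
def world(tag,u,v,z=None):
    f=np.load(f'pics/{tag}.npz'); F=200/np.tan(np.radians(f['fov_y'])/2)
    R,t=f['R'],f['t']; ray=np.array([(u-f['cx'])/F,(v-f['cy'])/F,1])
    C=-R.T@t; r=R.T@ray
    s=f['d'][int(round(v)),int(round(u))] if z is None else (z-C[2])/r[2]
    return C+r*s
E
python3 -c "
from h import *
snap('scene','s0');snap('top','t0')
print(get_obs())
for n in('scene','top'):print(calibration(n))"
```

```text
{'clock': 0.1, 'q': array([68.80003796, 23.59475704, -0.72851896, 91.49756402,  0.32259868,
       64.98924389, -4.71058363]), 'qvel': array([ 0.04670011, -0.06882983,  0.03002339, -0.18951998, -0.07410585,
       -0.07357941, -0.03013659]), 'effort': array([ 3.85672320e-03, -5.89090419e+01,  6.44516889e-01, -2.91708201e+01,
       -5.37068350e-02,  1.44434616e-02,  1.05747198e-06]), 'tcp_pos': array([ 0.18562114, -0.59638096,  0.24691256]), 'orientation': array([-1.79920796e+02,  7.09245053e-03,  1.72938008e+01]), 'force': array([-0.04528926, -0.06880829,  0.07548249]), 'wrist_torque': array([ 0.00360746, -0.01559039, -0.01011652]), 'finger_force': 0.0, 'grip_width': 0.08813854574778557}
{'fov_y': 45.48442187152479, 'cx': 323.0037524410931, 'cy': 196.6001532185483, 'R': array([[ 0.03389074,  0.99936019,  0.01142932],
       [ 0.78935146, -0.01975104, -0.61362381],
       [-0.61300546,  0.02981792, -0.7895158 ]]), 't': array([-0.05188888, -0.33027187,  1.63361849])}
{'fov_y': 43.47818528324247, 'cx': 318.3792420338769, 'cy': 204.55953654211575, 'R': array([[-0.00982947, -0.99965423,  0.02438853],
       [-0.99284678,  0.00685445, -0.11919856],
       [ 0.11899017, -0.02538573, -0.99257086]]), 't': array([0.02561291, 0.56786819, 1.17447598])}
```

View pics/t0.png

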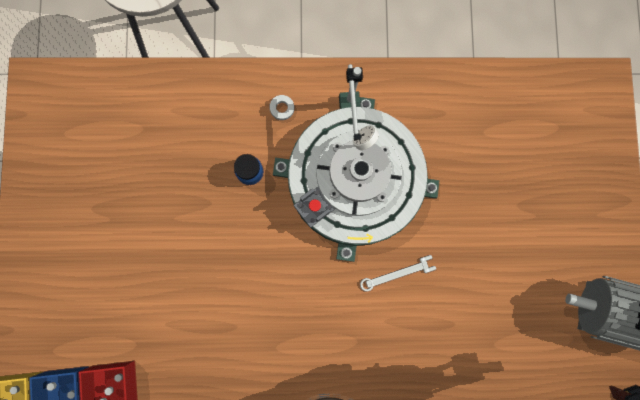

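View pics/s0.png

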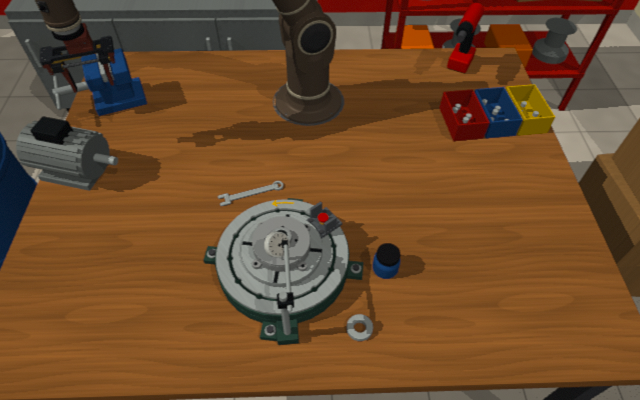

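Top view: plunger cap at about (315,205), table axis near (360,170), yellow arrow at about (360,238). Tin at (248,169), bearing (282,107) and spanner (397,274) lie clear of it. Next I'll enlarge the crop and measure.

```bash
cat > m.py <<'E'
from h import *
for tag in('t0','s0'):
    im=np.load(f'pics/{tag}.npz')['im'].astype(int)
    m=((im[...,2]>150)&(im[...,1]<70)&(im[...,0]<70)).astype('uint8')
    n,l,s,c=cv2.connectedComponentsWithStats(m)
    for i in range(1,n):
        if s[i,4]>15 and 200<c[i][0]<440 and c[i][1]>150: print(tag,s[i],c[i],world(tag,*c[i],z=.099),world(tag,*c[i]))
# ring top points from depth of both cams
for tag in('t0','s0'):
    f=np.load(f'pics/{tag}.npz');d=f['d'];F=200/np.tan(np.radians(f['fov_y'])/2)
    v,u=np.mgrid[:400,:640];P=np.stack([(u-f['cx'])/F*d,(v-f['cy'])/F*d,d],-1)
    W=(P-f['t'])@f['R']
    c=np.array([.58,-.07]) if 0 else world('t0',361,172,.063)[:2]
    r=np.hypot(W[...,0]-c[0],W[...,1]-c[1])
    for lo,hi,nm in((.056,.070,'ring'),(.128,.142,'boss'),(.112,.124,'rim')):
        k=(W[...,2]>lo)&(W[...,2]<hi)&(r<.19)&(d>0)
        p=W[k][:,:2].astype('f4')
        if len(p)>5: cc,R=cv2.minEnclosingCircle(p); print(tag,nm,len(p),cc,R,W[k][:,2].mean())
im=cv2.imread('pics/t0.png');cv2.imwrite('pics/t0c.png',cv2.resize(im[90:265,260:450],None,fx=4,fy=3.4*4/3.4 if 0 else 4,interpolation=cv2.INTER_CUBIC)[:600])
im=cv2.imread('pics/t0.png');cv2.imwrite('pics/t0c.png',cv2.resize(im[110:260,260:450],None,fx=4,fy=4,interpolation=cv2.INTER_CUBIC))
E
python3 m.py
```

```text
t0 [309 200  11  11 101] [314.33663366 205.        ] [0.559283   0.03174473 0.099     ] [0.55952805 0.03170882 0.0969415 ]
s0 [319 213   9   8  58] [322.65517241 216.70689655] [0.56087716 0.03088272 0.099     ] [0.56212835 0.03082174 0.10075967]
t0 ring 6952 (0.6502070426940918, -0.07182050496339798) 0.17945054173469543 0.06299991526249585
t0 boss 419 (0.719093918800354, -0.07033594697713852) 0.10727277398109436 0.13521860195033675
t0 rim 2451 (0.6763706803321838, -0.020196236670017242) 0.15965822339057922 0.11809401063845477
s0 ring 5714 (0.6398140788078308, -0.07277073711156845) 0.16815082728862762 0.06282797557740492
s0 boss 108 (0.6543679237365723, -0.0698014348745346) 0.04211677238345146 0.1348096672779856
s0 rim 1665 (0.6116957664489746, -0.04158619046211243) 0.11029653251171112 0.11777040816318327
```

View pics/t0c.png

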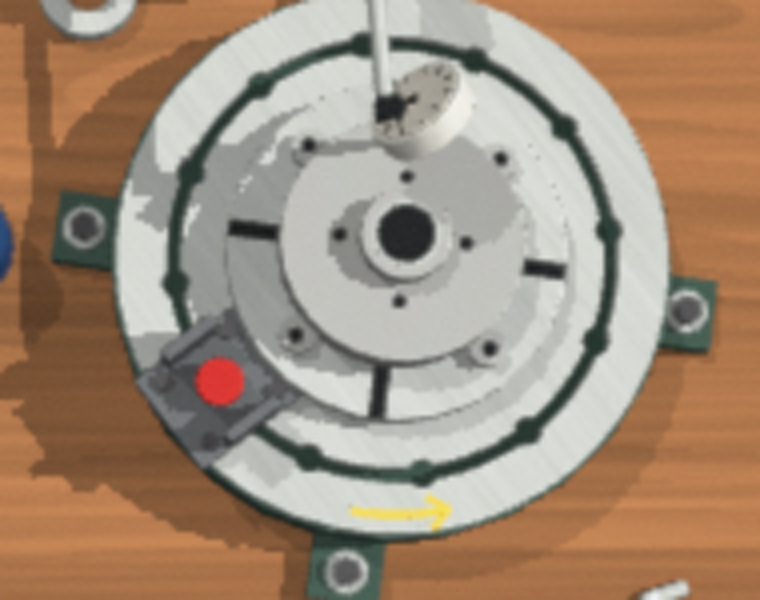

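The crop shows the 12 holes, the cap at (220,382) and the next hole anticlockwise at (309,458). That agrees with the arrow, which points right along the bottom. Fitting the axis from the holes.

```bash
cat > m2.py <<'E'
from h import *
from scipy.optimize import least_squares
px=[(362,44),(474,60),(565,128),(608,230),(596,340),(527,430),(420,474),(309,458),(175,283),(190,173),(260,85)]
P=np.array([world('t0',(a-1.5)/4+260,(b-1.5)/4+110,.063)[:2] for a,b in px])
s=least_squares(lambda x:np.hypot(*(P-x[:2]).T)-x[2],[.65,-.07,.13]);print(s.x,np.abs(s.fun).max())
c=s.x[:2]; an=np.degrees(np.arctan2(*(P-c).T[::-1]));print(np.round(an,1)); 
a0=np.degrees(np.angle(np.mean(np.exp(1j*np.radians(an)*12)))) /12;print('phase',a0)
for p in([.5593,.0317],[.5609,.0309]):
  d=p-c;print('plunger r,ang',np.hypot(*d),np.degrees(np.arctan2(d[1],d[0])))
E
python3 m2.py
```

```text
[ 0.63775842 -0.0725215   0.13002   ] 0.0003686160775051295
[   7.   -23.3  -53.7  -83.3 -113.1 -143.4 -174.   156.8   96.8   67.
   36.6]
phase 6.675787880660625
plunger r,ang 0.1304524645441566 126.97259884564284
plunger r,ang 0.12885349881810362 126.61814576609693
```

Run:
```python
from h import *
W=[]
for tag in('t0','s0'):
    f=np.load(f'pics/{tag}.npz');d=f['d'];F=200/np.tan(np.radians(f['fov_y'])/2)
    v,u=np.mgrid[:400,:640];P=np.stack([(u-f['cx'])/F*d,(v-f['cy'])/F*d,d],-1);W.append(((P-f['t'])@f['R'])[d>0])
W=np.vstack(W)
for y in np.arange(-.7,.15,.1):
    print(round(y,2),[ (lambda k:round(float(W[k][:,2].max()),2) if k.any() else None)((abs(W[:,0]-x)<.05)&(abs(W[:,1]-y)<.05)&(W[:,2]<.6)) for x in np.arange(.1,.75,.1)])
```

```text
-0.7 [0.15, 0.35, 0.19, 0.15, 0.01, 0.01, 0.01]
-0.6 [0.39, 0.5, 0.18, 0.15, 0.01, 0.01, 0.01]
-0.5 [0.35, 0.39, 0.1, 0.09, 0.01, 0.01, 0.01]
-0.4 [0.01, 0.01, 0.01, 0.01, 0.01, 0.01, 0.01]
-0.3 [0.01, 0.01, 0.01, 0.01, 0.01, 0.03, 0.01]
-0.2 [0.01, 0.01, 0.01, 0.01, 0.07, 0.09, 0.09]
-0.1 [0.4, 0.01, 0.01, 0.03, 0.09, 0.14, 0.21]
-0.0 [0.4, 0.01, 0.01, 0.03, 0.12, 0.14, 0.19]
0.1 [0.34, 0.01, 0.01, 0.01, 0.08, 0.12, 0.07]
```

```bash
R='{"translation":[0.468,0.785,0],"turn":[0,0,0.608]}'; python3 -m handwheel '[{"translation":[0.468,0.785,0],"turn":[0,0,0.608]},{"translation":[0.468,0.785,0],"turn":[0,0,0.608]},{"translation":[0.468,0.785,0],"turn":[0,0,0.608]},{"translation":[0.468,0.785,0],"turn":[0,0,0.608]},{"translation":[0.468,0.785,0],"turn":[0,0,0.608]},{"translation":[0.468,0.785,0],"turn":[0,0,0.608]},{"translation":[0.468,0.785,0],"turn":[0,0,0.608]},{"translation":[0.468,0.785,0],"turn":[0,0,0.608]},{"translation":[0.468,0.785,0],"turn":[0,0,0.608]},{"translation":[0.468,0.785,0],"turn":[0,0,0.608]},{"translation":[0.468,0.785,0],"turn":[0,0,0.608]},{"translation":[0.468,0.785,0],"turn":[0,0,0.608]}]' 0 20
```

```text
clock: 1.3
tcp_pos: [0.4935, -0.0797, 0.2477]
orientation: [-180.0, 0.0, 120.8]
force: [1.0, -0.3, -0.0]
grip_width: 0.0004
finger_force: 0.0
```

```bash
python3 -m handwheel '[{"translation":[0.083,0.139,0],"turn":[0,0,0.033]},{"translation":[0.083,0.139,0],"turn":[0,0,0.033]},{"translation":[0.083,0.139,0],"turn":[0,0,0.033]},{"translation":[0.083,0.139,-0.05],"turn":[0,0,0.033]},{"translation":[0.083,0.139,-0.115],"turn":[0,0,0.033]},{"translation":[0.083,0.139,-0.115],"turn":[0,0,0.033]},{"translation":[0.083,0.139,-0.115],"turn":[0,0,0.033]}]'
python3 - <<'E'
from h import *
snap('wrist','w1');snap('scene','s1')
im=cv2.imread('pics/s1.png');a=cv2.resize(im[140:280,250:430],None,fx=3,fy=3,interpolation=cv2.INTER_CUBIC)
cv2.imwrite('pics/c1.png',a)
print(get_obs()['tcp_pos'],get_obs()['force'])
E
```

```text
clock: 2.0
tcp_pos: [0.5589, 0.0298, 0.1555]
orientation: [-179.9, -0.1, 126.4]
force: [0.6, 0.8, 0.4]
grip_width: 0.0003
finger_force: 0.0
[0.56058895 0.02999314 0.15781454] [ 0.32708994 -1.09503365 -0.22061751]
```

View pics/c1.png

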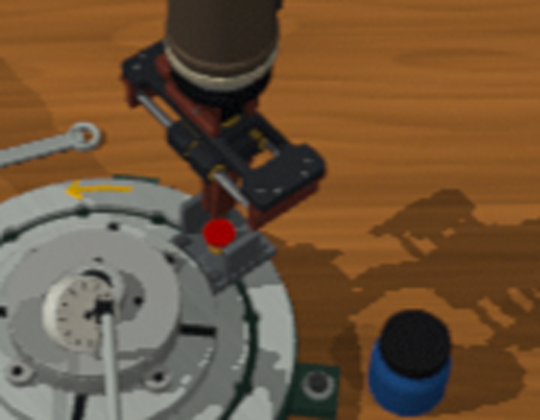

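View pics/w1.png

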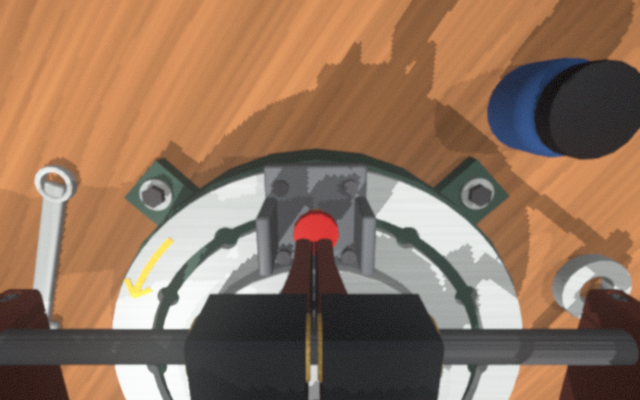

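Wrist view: the fingers stand midway between the cheeks (265 and 365 px) over the red cap at (316,228), and anticlockwise is to the left. Pressing.

```bash
python3 -m handwheel '[{"translation":[0,0,-0.02],"turn":[0,0,0]},{"translation":[0,0,-0.035],"turn":[0,0,0]},{"translation":[0,0,-0.045],"turn":[0,0,0]},{"translation":[0,0,-0.052],"turn":[0,0,0]},{"translation":[0,0,-0.056],"turn":[0,0,0]},{"translation":[0,0,-0.056],"turn":[0,0,0]},{"translation":[0,0,-0.056],"turn":[0,0,0]}]'; python3 -c "
from h import *
for i in range(4):
  grab_frame('scene');o=get_obs();print(o['tcp_pos'],o['force'])"
```

```text
clock: 2.8
tcp_pos: [0.5609, 0.03, 0.1125]
orientation: [179.8, 0.1, 126.4]
force: [0.1, -0.4, 7.8]
grip_width: 0.0006
finger_force: 3.9
[0.56085799 0.02995991 0.11250355] [ 0.22444037 -1.05612355  7.71437516]
[0.56085379 0.02997012 0.11249839] [-0.14274542 -0.25366832  7.89892453]
[0.56085419 0.02994669 0.11248574] [ 0.16827593 -0.93929927  8.76479941]
[0.56089197 0.02999667 0.11251169] [ 8.94614732e-04 -5.69190450e-01  7.85927092e+00]
```

```bash
python3 -m handwheel '[{"translation":[0,0,-0.001],"turn":[0,0,0]},{"translation":[-0.0034,-0.0026,-0.001],"turn":[0,0,0.008]},{"translation":[-0.0068,-0.0053,-0.001],"turn":[0,0,0.0167]},{"translation":[-0.01,-0.008,-0.001],"turn":[0,0,0.025]},{"translation":[-0.013,-0.011,-0.001],"turn":[0,0,0.033]},{"translation":[-0.019,-0.017,-0.001],"turn":[0,0,0.05]},{"translation":[-0.0246,-0.023,-0.001],"turn":[0,0,0.067]},{"translation":[-0.03,-0.0294,-0.001],"turn":[0,0,0.083]},{"translation":[-0.035,-0.036,-0.001],"turn":[0,0,0.1]},{"translation":[-0.035,-0.036,-0.001],"turn":[0,0,0.1]},{"translation":[-0.035,-0.036,-0.001],"turn":[0,0,0.1]}]'
python3 - <<'E'
from h import *
snap('wrist','w2');o=get_obs();print(o['tcp_pos'],o['force'])
im=cv2.imread('pics/w2.png');cv2.imwrite('pics/c2.png',im[120:320,90:560])
E
```

```text
clock: 4.1
tcp_pos: [0.5328, 0.0012, 0.1123]
orientation: [179.9, 0.2, 144.4]
force: [-3.2, -1.2, 16.4]
grip_width: 0.0003
finger_force: 7.9
[0.53278142 0.00121557 0.11229829] [-3.22523301 -0.06918771 15.57573671]
```

View pics/c2.png

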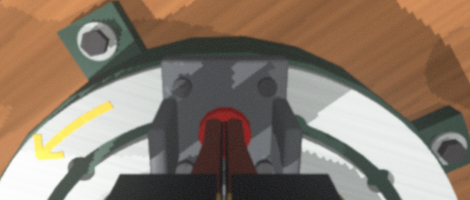

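The table followed without slip: the cap and fingers are both at about 224 px, midway between the cheeks (162 and 287). Now at about 18°. I'll lift clear so the plunger rides under the ring, then push the leading cheek.

```bash
python3 -m handwheel '[{"translation":[0,0,0.012],"turn":[0,0,0]},{"translation":[0,0,0.0235],"turn":[0,0,0]},{"translation":[0,0,0.0235],"turn":[0,0,0]},{"translation":[-0.0037,-0.006,0.0235],"turn":[0,0,0.014]},{"translation":[-0.0075,-0.0118,0.0235],"turn":[0,0,0.028]},{"translation":[-0.01,-0.0168,0.0235],"turn":[0,0,0.039]},{"translation":[-0.0128,-0.0218,0.0235],"turn":[0,0,0.05]},{"translation":[-0.015,-0.0268,0.0235],"turn":[0,0,0.061]},{"translation":[-0.0174,-0.0319,0.0235],"turn":[0,0,0.072]},{"translation":[-0.0174,-0.0319,0.0235],"turn":[0,0,0.072]}]'
python3 - <<'E'
from h import *
snap('wrist','w3');o=get_obs();print(o['tcp_pos'],o['force'])
im=cv2.imread('pics/w3.png');cv2.imwrite('pics/c3.png',im[120:320,90:560])
E
```

```text
clock: 5.15
tcp_pos: [0.5176, -0.0236, 0.1286]
orientation: [179.9, -0.0, 157.4]
force: [0.7, 3.5, -1.2]
grip_width: 0.0004
finger_force: 1.9
[ 0.51758209 -0.02362655  0.12863235] [ 1.86478906  4.85985164 -1.82912096]
```

View pics/c3.png

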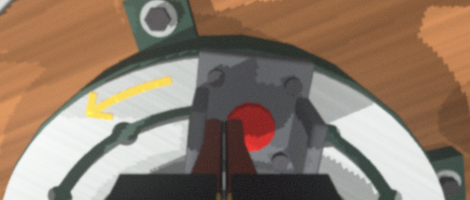

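The tip is on the leading cheek and the cap trails at about (250,127). Edging forward.

```bash
python3 -m handwheel '[{"translation":[-0.0004,-0.0012,0],"turn":[0,0,0.0025]},{"translation":[-0.0009,-0.0024,0],"turn":[0,0,0.005]},{"translation":[-0.0013,-0.0035,0],"turn":[0,0,0.0075]},{"translation":[-0.0017,-0.0047,0],"turn":[0,0,0.01]},{"translation":[-0.0021,-0.0059,0],"turn":[0,0,0.0125]},{"translation":[-0.0021,-0.0059,0],"turn":[0,0,0.0125]},{"translation":[-0.0021,-0.0059,0],"turn":[0,0,0.0125]}]'
python3 - <<'E'
from h import *
im,d=grab_frame('wrist');c=calibration('wrist');F=200/np.tan(np.radians(c['fov_y'])/2)
m=(im[...,2]>140)&(im[...,1]<80)&(im[...,0]<80);v,u=np.nonzero(m);D=d[m]
W=(np.stack([(u-c['cx'])/F*D,(v-c['cy'])/F*D,D],-1)-c['t'])@c['R']
k=W[:,2]>.08;w=np.median(W[k],0);e=w[:2]-[.6378,-.0725];print(len(D),w,np.degrees(np.arctan2(e[1],e[0])),np.hypot(*e)); o=get_obs();print(o['tcp_pos'],o['force'])
E
```

```text
clock: 5.9
tcp_pos: [0.5158, -0.028, 0.1286]
orientation: [179.9, -0.0, 159.6]
force: [0.5, 5.3, -3.0]
grip_width: 0.0004
finger_force: 2.7
516 [ 0.52865278 -0.01216789  0.09207829] 151.06797946442282 0.12471198219309625
[ 0.51586063 -0.02794841  0.12864489] [ 0.89538318  5.23657557 -2.82481808]
```

```bash
cat > cap.py <<'E'
from h import *
im,d=grab_frame('wrist');cv2.imwrite('pics/wl.png',im);c=calibration('wrist');F=200/np.tan(np.radians(c['fov_y'])/2)
m=(im[...,2]>140)&(im[...,1]<80)&(im[...,0]<80);v,u=np.nonzero(m);D=d[m]
W=(np.stack([(u-c['cx'])/F*D,(v-c['cy'])/F*D,D],-1)-c['t'])@c['R']
k=W[:,2]>.08;w=np.median(W[k],0);e=w[:2]-[.6378,-.0725];print(len(D),w,np.degrees(np.arctan2(e[1],e[0])),np.hypot(*e)); o=get_obs();print(o['clock'],o['tcp_pos'],o['force'])
E
python3 -m handwheel '[{"translation":[-0.0004,-0.0012,0],"turn":[0,0,0.0025]},{"translation":[-0.0008,-0.0024,0],"turn":[0,0,0.005]},{"translation":[-0.0012,-0.0036,0],"turn":[0,0,0.0075]},{"translation":[-0.0012,-0.0036,0],"turn":[0,0,0.0075]}]'; python3 cap.py
```

```text
clock: 6.35
tcp_pos: [0.5148, -0.0308, 0.1287]
orientation: [179.9, -0.0, 160.9]
force: [1.3, 5.4, -1.8]
grip_width: 0.0002
finger_force: 2.7
539 [ 0.52711354 -0.01527192  0.09212222] 152.65973745646266 0.12460556387012356
6.4 [ 0.51484078 -0.03081539  0.12866326] [ 1.03511562  5.78527059 -2.33748445]
```

```bash
python3 -m handwheel '[{"translation":[-0.0004,-0.0012,0],"turn":[0,0,0.0025]},{"translation":[-0.0008,-0.0024,0],"turn":[0,0,0.005]},{"translation":[-0.0011,-0.0036,0],"turn":[0,0,0.0075]},{"translation":[-0.0011,-0.0036,0],"turn":[0,0,0.0075]}]'; python3 cap.py
```

```text
clock: 6.8
tcp_pos: [0.5137, -0.0345, 0.1286]
orientation: [180.0, -0.0, 162.3]
force: [-0.2, 1.1, -1.2]
grip_width: 0.0
finger_force: 0.9
495 [ 0.5255826  -0.01817241  0.10006131] 154.16707491385284 0.12467651332549158
6.85 [ 0.51364038 -0.03487841  0.12860619] [ 0.30681022  2.12902821 -0.93011438]
```

The cap jumped to 0.100 m, so it is locked. I'll back off the cheek, lift and check.

```bash
python3 -m handwheel '[{"translation":[0.001,0.0036,0],"turn":[0,0,0]},{"translation":[0.001,0.0036,0.015],"turn":[0,0,0]},{"translation":[0.001,0.0036,0.05],"turn":[0,0,0]},{"translation":[0,0,0.11],"turn":[0,0,0]},{"translation":[-0.08,0,0.16],"turn":[0,0,0]},{"translation":[-0.14,0,0.2],"turn":[0,0,0]},{"translation":[-0.2,0,0.22],"turn":[0,0,0]},{"translation":[-0.2,0,0.22],"turn":[0,0,0]},{"translation":[-0.2,0,0.22],"turn":[0,0,0]},{"translation":[-0.2,0,0.22],"turn":[0,0,0]},{"translation":[-0.2,0,0.22],"turn":[0,0,0]}]'; sed -i "s/^im=cv2.*//" m.py
python3 - <<'E'
from h import *
snap('top','t9');snap('scene','s9')
for tag in('t9','s9'):
    im=np.load(f'pics/{tag}.npz')['im'].astype(int)
    m=((im[...,2]>140)&(im[...,1]<70)&(im[...,0]<70)).astype('uint8')
    n,l,s,c=cv2.connectedComponentsWithStats(m)
    for i in range(1,n):
        if s[i,4]>15 and 200<c[i][0]<440 and c[i][1]>150:
            p=world(tag,*c[i],z=.099);e=p[:2]-[.6378,-.0725];print(tag,s[i],p,world(tag,*c[i])[2],np.hypot(*e),np.degrees(np.arctan2(e[1],e[0])))
im=cv2.imread('pics/t9.png');s=cv2.imread('pics/s9.png')
cv2.imwrite('pics/c9.png',np.vstack([cv2.resize(im[80:300,210:450],(640,293*2))[:300*2]])[:600])
E
```

```text
clock: 7.95
tcp_pos: [0.3546, -0.0351, 0.3049]
orientation: [180.0, 0.0, 162.3]
force: [0.2, -0.1, 0.0]
grip_width: 0.0003
finger_force: 0.0
t9 [332 218  12  11 105] [ 0.51800221 -0.01980696  0.099     ] 0.10176557096192074 0.13087424350203034 156.25771534055073
s9 [298 201   9   8  60] [ 0.52033185 -0.02090628  0.099     ] 0.10020859192619891 0.1282991732035807 156.2882217254499
```

View pics/c9.png

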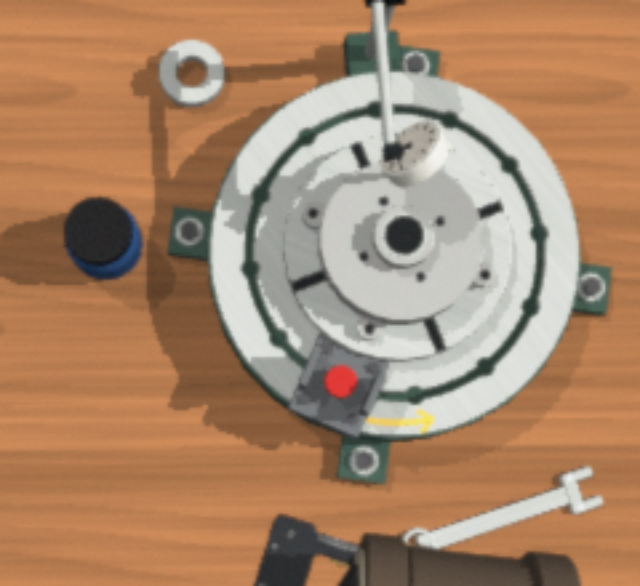

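The picture shows the cap at (341,381), over the next hole at 156.3° (29.5° on from its start, within play) and 0.10 m high, so locked. The cover rode round with the table, the tin, bearing and spanner haven't moved, and the arm is clear.

```bash
python3 -c "
from station import *
print(sign_off())"
```

```text
the job is handed in; nothing more can be done
None
```

The table is one hole on anticlockwise with the plunger sprung up and locked there (cap measured at 0.10 m, 29.5° round, within play), nothing else moved, and the job is handed in after about 8 s of robot time.

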